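# Start the bench centrifuge and flag it as in use

### The job

Start a spin on the white bench centrifuge: close its lid fully, then turn the black dial clockwise until its pointer is on the orange mark, then press the green start button all the way down. When it is running, hang the red saddle sign astride the sign rail and let go; the lid stays shut, the pointer stays on the mark, and the green sign and everything else on the bench stay where they are.

Things in the scene. Friction and masses are not known exactly. Their poses are not given: they have to be found in the camera images.
- centrifuge: White bench centrifuge, fixed, 320 (x) x 260 (y) x 140 mm high. Origin: centre of its underside; its -x side faces the robot. The front part (local x -158 to -20 mm) is the control deck, its top 90 mm above the bench, with the dial on its left (+y) half and the start button on its right half; the rear part is the rotor housing, its top at 140 mm, under the lid.
- lid (a joint): Lid hinge, rad: 0 = shut flat on the housing, starts open at 0.5 to 0.85. A stiff hinge: the lid stays where it is left.
- lid_hinge (a point): Point on the lid's hinge line at the rear of the centrifuge, middle of its width, 14 mm above the line itself when the lid is shut. The hinge line runs along the centrifuge's y.
- lid_edge (a point): Middle of the free (front) edge of the grey lid, on its upper face. The lid is 165 mm from hinge to edge, 236 mm wide, 14 mm thick, flat on top, with a blue lip of 90 mm that stands out 12 mm at the edge. It closes when pressed downward on its upper face in its front half; some newtons suffice. Shut, its upper face is 154 mm above the bench.
- dial (a joint): Dial angle, rad, grows clockwise seen from above; starts between 0 and 0.35; stops at 0 and 3.6. It stays where it is left.
- dial_axis (a point): Point on the dial's vertical axis at the deck's surface (90 mm above the bench).
- pointer_tip (a point): Tip of the dial's pointer, at the top, 50 mm from the axis. The dial is a black hub (36 mm across, 30 mm high) with a radial arm (14 mm wide, from 20 mm behind the axis to 52 mm in front; its sides stand from 7 to 34 mm above the deck) with a white line along its top. The arm is made to be pushed round by a fingertip against its side (about 2 N); seen from above it lies over a white scale disc.
- index_mark (a point): The orange mark on the dark bezel round the dial (12 mm wide, 48 to 64 mm from the axis); this point is 50 mm from the axis on the mark's middle line at the height of the pointer's top, so the pointer tip meets it when set. The mark lies 1.3 to 3.15 rad clockwise from the dial's zero, and does not move.
- start (a joint): Travel of the start button, m: 0 = up, about 0.006 = fully down (5 N); springs back.
- start_top (a point): Top centre of the green start button, 34 mm across, pressed straight down.
- red_sign: Loose red saddle sign, a stiff plastic inverted U with a white dot on each face, 0.16 kg, standing on its two legs. Origin: centre of its underside. 38 mm thick along its x (two 4 mm legs, 30 mm gap), 100 mm wide along its y, 80 mm high with a 5 mm bridge on top. Gripped from above across its thickness.
- red_sign_crown (a point): Middle of the underside of the red sign's bridge, 75 mm above the sign's underside.
- rail: Fixed sign rail: a horizontal steel bar of 16 mm diameter along its y, 220 mm long, on two end posts. Origin: on the bench below its middle.
- rail_mid (a point): Middle of the bar's axis, 140 mm above the bench; y along the bar.
- green_sign: Green saddle sign, same shape as the red one, standing near it; leave alone.
- spray: Blue spray bottle, 70 mm across, 190 mm high; leave alone.
- reagent: Amber reagent bottle, 56 mm across, 110 mm high; leave alone.
- jar: White specimen jar with yellow cap, 60 mm across, 70 mm high; leave alone.
- cap: Yellow loose jar cap, 70 mm across, 12 mm high, lying flat; leave alone.
- kit: Cardboard kit box, 90 x 150 x 50 mm; leave alone.
- tubes: White tube rack full of tubes, 70 x 150 mm, 88 mm high; leave alone.
There are look-alikes about, which are no part of the job. Of the things that look like the red_sign, take the one that is farthest from the robot's base at the start.

How it is judged (in metres and radians):
On the way, in this order (a step that is already met when the one before it is completed fails the run):
1. the lid is fully shut (value of joint lid below 0.04 rad), for 0.2 s.
2. the pointer is on the orange mark, with the lid shut (distance between pointer_tip and index_mark below 0.006 m and value of joint lid below 0.04 rad), for 0.2 s.
3. the start button is pressed all the way down, with the lid shut and the pointer on the mark (all of step 2 and value of joint start above 0.0045 m), for 0.1 s.
4. the red sign hangs astride the rail (x of red_sign_crown in the frame of rail_mid between -0.013 and 0.013 m and y of red_sign_crown in the frame of rail_mid between -0.1 and 0.1 m and z of red_sign_crown in the frame of rail_mid between 0.003 and 0.015 m and angle between red_sign's own z axis and vertical below 0.25 rad and contact force between red_sign and rail above 0.2 N), for 0.2 s.
At the end, for the whole second after the job is handed in: The red sign hangs at rest astride the bar: bridge on the bar, its middle within 13 mm across and 100 mm along of the bar's middle, leaning under 0.25 rad. Pointer tip within 6 mm of the orange mark's middle; lid shut within 0.04 rad. Start was pressed after lid and dial were set (all of step 2 and all of step 4 and linear speed of red_sign below 0.02 m/s); the robot touches nothing.
It fails at once if a bystander (green sign, bottle, jar, cap, kit box or tube rack) is moved more than 25 mm (distance of any of green_sign, spray, reagent, jar, cap, kit, tubes from where it was at the start of the episode above 0.025 m).
It also fails if it takes over 72 s, if anything falls off the work surface, if the arm or the gripper's body presses on something with over 40 N, if the wrist force passes 120 N, or if a joint passes its speed limit or range.

### The arm

A 6-joint arm with a two-finger parallel gripper is mounted at the origin on the work surface. World frame = base frame: x ahead of the robot, y to its left, z up, the work surface at z = 0. Lengths are in m, angles in degrees, forces in N, time in s.
With the tool pointing down it reaches from about 0.375 to 0.925 m from the base axis. Payload 5.7 kg.
Tool frame: the origin (TCP) lies midway between the tips of the shut fingers; the grasp point (between the pads) lies 19 mm behind it (hold_point_z is the distance from the TCP to the grasp point, in m); z points along the fingers, y is the direction in which the jaws open and shut (so a half turn about z gives the same grasp; the last joint's range is limited). The gripper opens to 85 mm and grips with 20 to 120 N. Pads are 22 mm wide; open, the fingers measure 114 mm over their backs; the gripper's body (76 mm by 85 mm) begins 54 mm behind the grasp point. The pads swing forward as they close: fully open they stand 13 mm farther back than shut.
Start: joints at [-6.595, 20.558, 86.54, -0, 72.909, -6.595], TCP at [0.6, -0, 0.231] pointing down, gripper open.
Joint ranges: [-170.27, 170.27], [-57.76, 135], [12.27, 136.19], [-55.21, 235.2], [11.17, 155.16], [-170.74, 170.74]. Speed limits (degrees/s): [136.94, 136.94, 180, 180, 180, 180].

### API

Orientations are given as a 3x3 rotation matrix whose columns are the frame's x, y, z axes.
In Python, from bench import * gives the robot as it stands. The module is installed in compiled form; this text tells all that it offers.
- The arm moves only by the shell command python3 -m handwheel 'ROWS' [FORCE]. ROWS is JSON, a list of rows, each a list of 5 numbers: the opening, from 0 (shut) to 1 (fully open), then the shift along the tool's x, y, z as a fraction of full scale, then the turn about the tool's z as a fraction of full scale. In form: [[hand, x, y, z, yaw], ...]. A call has 1 to 12 rows; each row is the pose to reach, as a shift and turn from the pose commanded when the call began, along the tool's axes at that moment, turning the shorter way round; what a row does not reach only later rows make up. Full scale, the value 1, is 0.15 m for a shift and 180 degrees for a turn. A row lasts 1/10 s, in which the tool goes at most 50 mm and 8.59 degrees, less where a joint would pass 70% of its speed; a pose out of reach is approached as far as the arm can. A call with a number of a shift or a turn outside -1 to 1 is refused whole. A call with a gripper value outside its range is refused whole. The fingers move at their own pace and stop on an object; FORCE is the grip in N (left out, the last holds). Time passes only in rows, so rows that repeat a pose let the fingers close. It gives the time, the measured TCP pose, the force and the opening at its end, in the units of the state.
- read_state(): the state, without advancing time (a new reading comes with each control period).
- snapshot(name): name is "scene" or "side" or "wrist"; returns (picture, depth): 384x512x3 uint8, blue, green, red; 384x512 float32, m along the optical axis (not along the pixel's ray), 0 where there is no reading.
- get_calibration(name): a dict with "mtx" (3x3 intrinsics, pixels), "R" (3x3) and "t" (3): a world point X has camera coordinates R X + t; the wrist camera has in their place "T_tool_cam" (4x4, takes a point from camera to tool coordinates, whose origin is the TCP and whose axes are the flange's). Camera axes: x right, y down, z forward; pixel columns grow to the right and rows downward; lengths in m; the calibration is good to about 2 mm. A picture is of the moment at which its call begins: read the wrist's pose just before it. get_calibration takes no time and is no camera call.
- finish_job(): hands the job in, once; it reports no verdict.
The state is a dict: "clock": time; "qpos": joint angles; "joint_velocities": joint speeds; "effort": joint torques, N m; "tcp_pos": TCP position; "tcp_rot": TCP orientation; "contact_force": force on the tool from outside, world axes, zero at the start; "ft_torque": the same for the moment, N m; "gripper_width": finger opening in m.
Only numpy, scipy, OpenCV 4.12 (cv2) and the standard library are available. Lean on these libraries where they do the work, as an engineer would, in place of code of your own. Each camera call takes 0.05 s, during which the arm holds its last target. There are 200 camera calls.

## Working session

There is one attempt and no reset: what is moved stays moved. The work goes in short steps, Python scripts to look and compute and a shell command to move; the robot and the scene stay as the last step left them, time stands still between calls to the robot, and variables do not carry over. Pictures are saved under pics/ and viewed, about 8 in all and at most 12, crops included, and the job is handed in when it is done.

```bash
mkdir -p pics; cat > h.py <<'E'
from bench import *
import numpy as np, cv2
def cloud(name):
    s=read_state(); c=get_calibration(name); im,d=snapshot(name)
    K=c["mtx"]; v,u=np.mgrid[:384,:512]
    P=np.stack([(u-K[0][2])/K[0][0]*d,(v-K[1][2])/K[1][1]*d,d],-1)
    if name=="wrist":
        T=np.array(c["T_tool_cam"]); P=P@T[:3,:3].T+T[:3,3]
        W=P@np.array(s["tcp_rot"]).T+np.array(s["tcp_pos"])
    else: W=(P-np.array(c["t"]).ravel())@np.array(c["R"])
    W[d==0]=np.nan
    return im,W
E
python3 - <<'E'
from h import *
for n in("scene","side"):
    im,W=cloud(n); np.savez(n,im=im,W=W); cv2.imwrite(f"pics/{n}0.png",cv2.resize(im,(768,576)))
s=read_state();print(s["clock"],s["tcp_pos"],s["tcp_rot"],s["contact_force"])
E
```

```text
0.1 [5.99366036e-01 6.26094097e-05 2.30506605e-01] [[ 2.78901318e-05  9.99998519e-01 -1.72085428e-03]
 [ 9.99999983e-01 -2.75755009e-05  1.82857547e-04]
 [ 1.82809823e-04 -1.72085935e-03 -9.99998503e-01]] [-0.19580979 -0.41992172 -0.94742455]
```

View pics/scene0.png

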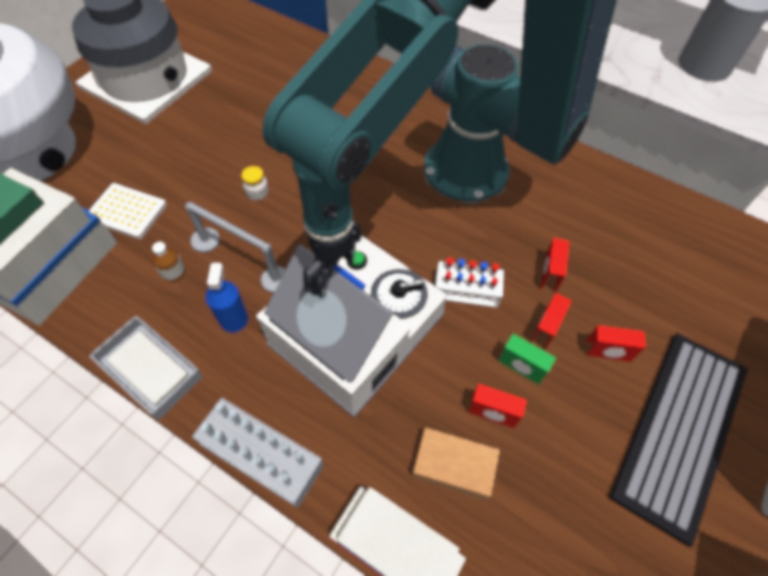

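View pics/side0.png

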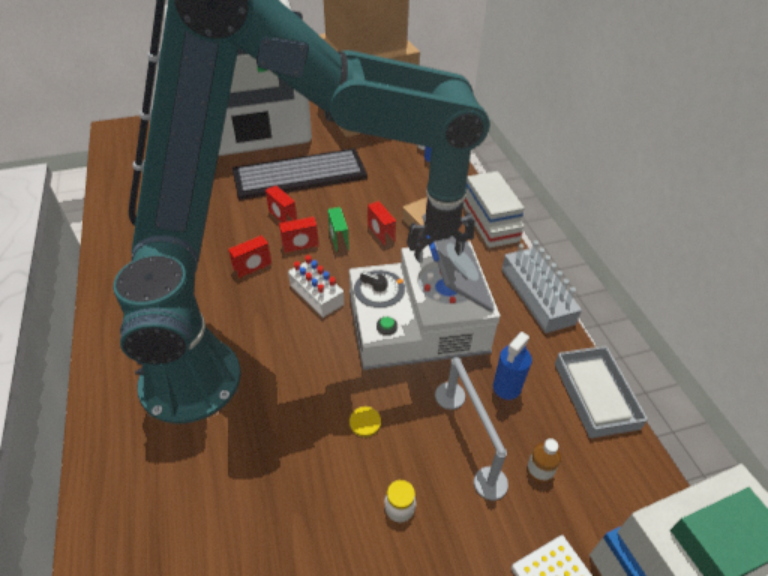

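The scene picture shows four red signs around the green one, with the farthest at about (498,405). The centrifuge lid is open at about (325,320), the dial is at (400,290), the button at (358,259), and the rail runs from (190,210) to (270,280). The side picture shows the orange mark at about (400,281).

```bash
python3 - <<'E'
from h import *
def comps(n,name,m,minA=15):
    W=D[n]["W"]; k,l,st,c=cv2.connectedComponentsWithStats(m.astype(np.uint8))
    for i in range(1,k):
        if st[i,4]<minA: continue
        p=W[l==i]; p=p[~np.isnan(p[:,0])]
        if len(p)<5: continue
        print(n,name,st[i,4],c[i].round(),"med",np.median(p,0).round(3),"lo",np.percentile(p,3,0).round(3),"hi",np.percentile(p,97,0).round(3))
D={n:np.load(n+".npz") for n in("scene","side")}
for n in D:
    im=D[n]["im"]; W=D[n]["W"]; h=cv2.cvtColor(im,cv2.COLOR_BGR2HSV); H,S,V=[h[...,i].astype(int) for i in range(3)]
    z=W[...,2]; ok=(S>130)&(V>70)
    wk=(abs(W[...,1])<.7)&(W[...,0]>.2)&(W[...,0]<1)
    comps(n,"red",ok&((H<5)|(H>174))&wk&(z>.02),40)
    comps(n,"redtop",ok&((H<5)|(H>174))&wk&(z>.072),15)
    comps(n,"green",ok&(H>45)&(H<80)&wk)
    comps(n,"orange",ok&(H>6)&(H<20)&(z>.07)&wk,4)
    comps(n,"yellow",ok&(H>21)&(H<34)&wk)
    comps(n,"blue",ok&(H>100)&(H<125)&wk,10)
    comps(n,"bar",(S<90)&(z>.115)&(z<.16)&(W[...,1]<-.15)&wk,20)
    comps(n,"deck",(S<40)&(V>150)&(abs(z-.09)<.006)&wk,80)
    comps(n,"lidblk",(S<60)&(z>.15)&(V<140)&wk,80)
E
```

```text
scene red 172 [370. 179.] med [0.224 0.342 0.079] lo [0.202 0.323 0.025] hi [0.246 0.366 0.084]
scene red 342 [369. 209.] med [0.342 0.388 0.08 ] lo [0.291 0.37  0.054] hi [0.388 0.407 0.085]
scene red 548 [412. 226.] med [0.316 0.527 0.079] lo [0.286 0.482 0.025] hi [0.347 0.576 0.084]
scene red 581 [332. 268.] med [0.586 0.374 0.08 ] lo [0.558 0.329 0.028] hi [0.606 0.422 0.084]
scene redtop 121 [371. 177.] med [0.223 0.344 0.081] lo [0.202 0.324 0.077] hi [0.242 0.365 0.084]
scene redtop 21 [300. 174.] med [0.351 0.132 0.088] lo [0.341 0.125 0.078] hi [0.358 0.139 0.092]
scene redtop 19 [315. 176.] med [0.329 0.18  0.087] lo [0.322 0.173 0.079] hi [0.335 0.186 0.092]
scene redtop 19 [330. 178.] med [0.309 0.226 0.088] lo [0.301 0.22  0.079] hi [0.313 0.232 0.093]
scene redtop 321 [370. 209.] med [0.341 0.389 0.081] lo [0.291 0.371 0.077] hi [0.386 0.407 0.085]
scene redtop 375 [414. 224.] med [0.314 0.529 0.08 ] lo [0.284 0.484 0.074] hi [0.343 0.574 0.085]
scene redtop 439 [333. 267.] med [0.58  0.375 0.081] lo [0.557 0.329 0.075] hi [0.602 0.42  0.084]
scene green 51 [238. 173.]
[... 4614 characters left out ...]
med [0.489 0.064 0.094] lo [0.446 0.036 0.09 ] hi [0.529 0.109 0.096]
side deck 864 [258. 214.] med [ 0.479 -0.025  0.089] lo [ 0.41  -0.089  0.085] hi [0.544 0.05  0.094]
side lidblk 632 [149.  11.] med [ 0.226 -0.028  0.822] lo [ 0.202 -0.033  0.796] hi [ 0.256 -0.024  0.842]
side lidblk 278 [192.  39.] med [ 0.311 -0.025  0.75 ] lo [ 0.271 -0.028  0.724] hi [ 0.334 -0.019  0.775]
side lidblk 85 [229.  45.] med [ 0.398 -0.005  0.715] lo [ 0.389 -0.022  0.701] hi [0.408 0.038 0.723]
side lidblk 2456 [302. 145.] med [ 0.603 -0.035  0.342] lo [ 0.536 -0.102  0.161] hi [0.702 0.051 0.625]
side lidblk 290 [430. 362.] med [ 0.726 -0.66   0.17 ] lo [ 0.721 -0.698  0.151] hi [ 0.73  -0.62   0.187]
```

```bash
python3 -m handwheel '[[1,0,0,-0.3,0],[1,0,0,-0.6,0],[0,0.1,-0.1,-0.9,0],[0,0.2,-0.3,-0.9,0],[0,0.2,-0.3,-0.9,0],[0,0.2,-0.3,-0.9,0]]'
python3 - <<'E'
from h import *
print(get_calibration("wrist")["T_tool_cam"])
im,W=cloud("wrist"); np.savez("w1",im=im,W=W); cv2.imwrite("pics/w1.png",cv2.resize(im,(768,576)))
print(read_state()["tcp_pos"],read_state()["gripper_width"])
E
```

```text
clock: 0.7
tcp_pos: [0.5544, 0.0302, 0.3661]
tcp_rot: [[-0.001, 1.0, -0.0], [1.0, 0.001, -0.0], [-0.0, -0.0, -1.0]]
contact_force: [-0.1, -0.2, -0.4]
gripper_width: 0.0281
[[-1.21078046e-04 -9.61874991e-01 -2.73489466e-01  6.85802887e-02]
 [ 9.99999817e-01 -2.78616359e-04  5.37191017e-04  1.00686252e-03]
 [-5.92909244e-04 -2.73489351e-01  9.61874848e-01 -1.42395163e-01]
 [ 0.00000000e+00  0.00000000e+00  0.00000000e+00  1.00000000e+00]]
[0.55485516 0.02988518 0.36565293] 0.02003387738952048
```

View pics/w1.png

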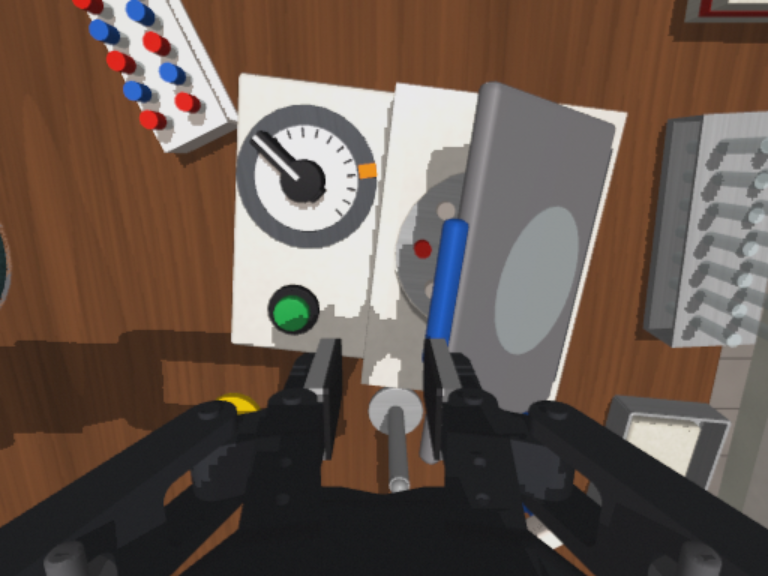

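The wrist view shows the dial hub at (303,180), the pointer tip near (260,135), the orange mark at (368,171), the button at (293,310), and the blue lip running from (456,225) down to (432,360).

```bash
python3 - <<'E'
from h import *
d=np.load("w1.npz"); im,W=d["im"],d["W"]; h=cv2.cvtColor(im,cv2.COLOR_BGR2HSV); H,S,V=[h[...,i].astype(int) for i in range(3)]; z=W[...,2]
v,u=np.mgrid[:384,:512]
def rep(n,m):
    p=W[m]; p=p[~np.isnan(p[:,0])]; print(n,len(p),"mean",p.mean(0).round(4),"lo",np.percentile(p,2,0).round(4),"hi",np.percentile(p,98,0).round(4)); return p
o=rep("orange",(S>150)&(H>8)&(H<22)&(u>235)&(u<255)&(v>105)&(v<122))
g=rep("green",(S>120)&(H>45)&(H<80)&(u>175)&(u<215)&(v>185)&(v<228)&(z>.104))
b=rep("lip",(S>120)&(H>100)&(H<125)&(u>280)&(u<315)&(v>140)&(v<230))
# bezel: dark grey ring
disc=rep("whitedisc+ring",(abs(z-.093)<.006)&(u>155)&(u<255)&(v>65)&(v<170)&(S<60)&(V<140))
q=cv2.minEnclosingCircle(disc[:,:2].astype(np.float32)); print("bezel circle",q)
hub=(z>.116)&(u>155)&(u<255)&(v>65)&(v<170)
p=rep("hub+arm",hub); print(cv2.minAreaRect((p[:,:2]*1000).astype(np.float32)))
L=rep("armwhite",hub&(V>150)); print(L[np.argmax(np.linalg.norm(L[:,:2]-q[0],axis=1))])
deck=(abs(z-.09)<.008)&(u<262)&(u>140)&(v<245); p=W[deck]; r=cv2.minAreaRect((p[:,:2]*1000).astype(np.float32)); print("deck",r,cv2.boxPoints(r))
lid=(z>.16)&(S<60)&(u>300)&(v<250)&(u<415); p=W[lid]; p=p[~np.isnan(p[:,0])]; A=np.c_[p[:,:2],np.ones(len(p))]; c=np.linalg.lstsq(A,p[:,2],rcond=None)[0]; print("lid plane",c,np.hypot(*c[:2]),np.arctan2(c[1],c[0]))
rep("lid",lid)
# rail bar / post
rep("railpart",(z>.12)&(S<90)&(u>250)&(u<295)&(v>270)&(v<325)&(W[...,1]<-.15))
E
```

```text
orange 107 mean [0.542  0.0859 0.0948] lo [0.5344 0.0799 0.093 ] hi [0.5493 0.0917 0.0965]
green 439 mean [ 0.4695 -0.0442  0.1112] lo [ 0.4545 -0.0598  0.1059] hi [ 0.4842 -0.0299  0.1133]
lip 1316 mean [0.5919 0.0313 0.2646] lo [ 0.583  -0.0034  0.2604] hi [0.6013 0.0637 0.2675]
whitedisc+ring 3015 mean [0.4867 0.0802 0.0929] lo [0.4266 0.0191 0.0911] hi [0.5451 0.1383 0.0952]
bezel circle ((0.4953242838382721, 0.06724651902914047), 0.07747676223516464)
hub+arm 1097 mean [0.485  0.0822 0.1255] lo [0.4508 0.0256 0.1199] hi [0.5547 0.1146 0.1404]
((503.04132080078125, 68.90306091308594), (36.62459945678711, 139.41098022460938), 59.43777847290039)
armwhite 228 mean [0.5005 0.073  0.1305] lo [0.4508 0.0204 0.1231] hi [0.5547 0.1134 0.141 ]
[0.55469909 0.01929554 0.1399569 ]
deck ((482.9473571777344, 33.37269592285156), (255.37428283691406, 136.26661682128906), 83.21112060546875) [[ 400.19772  -85.36504]
 [ 535.5089  -101.47329]
 [ 565.697    152.11044]
 [ 430.3858   168.21869]]
lid plane [-0.96512615  0.08462763  0.84376382] 0.9688293519399007 3.0541307895807126
lid 14829 mean [0.6471 0.051  0.2235] lo [ 0.5996 -0.0543  0.1638] hi [0.7117 0.1289 0.2604]
railpart 193 mean [ 0.5714 -0.2067  0.1349] lo [ 0.5621 -0.2129  0.1209] hi [ 0.5812 -0.203   0.1461]
```

```bash
python3 -m handwheel '[[0,0,0.37,0,0],[0,0,0.37,0.25,0],[0,0,0.37,0.5,0],[0,0,0.37,0.65,0],[0,0,0.37,0.8,0],[0,0,0.37,0.9,0],[0,0,0.37,1,0]]' 40; python3 -m handwheel '[[0,0,0,0.1,0],[0,0,0,0.2,0],[0,0,0,0.27,0],[0,0,0,0.34,0],[0,0,0,0.39,0],[0,0,0,0.39,0]]'
```

```text
clock: 1.45
tcp_pos: [0.611, 0.0293, 0.2143]
tcp_rot: [[0.001, 1.0, -0.001], [1.0, -0.001, -0.0], [-0.0, -0.001, -1.0]]
contact_force: [0.0, -0.1, 3.4]
gripper_width: -0.0
clock: 2.05
tcp_pos: [0.6099, 0.0299, 0.1563]
tcp_rot: [[0.0, 1.0, -0.002], [1.0, -0.0, 0.0], [0.0, -0.002, -1.0]]
contact_force: [-0.1, -0.7, 0.1]
gripper_width: 0.0002
```

```bash
python3 -m handwheel '[[0,0,0,0.02,0],[0,0,0,0.035,0],[0,0,0,0.05,0],[0,0,0,0.05,0],[0,0,0,0.05,0]]'
```

```text
clock: 2.55
tcp_pos: [0.611, 0.0299, 0.1539]
tcp_rot: [[-0.0, 1.0, 0.003], [1.0, 0.0, -0.0], [-0.0, 0.003, -1.0]]
contact_force: [-8.1, 0.1, 22.9]
gripper_width: -0.0001
```

```bash
python3 -m handwheel '[[0,0,0,-0.2,0],[0,-0.1,-0.3,-0.5,0],[0,-0.2,-0.6,-0.67,0],[0,-0.2,-0.9,-0.67,0],[0,-0.2,-0.9,-0.67,0],[0,-0.2,-0.9,-0.67,0],[0,-0.2,-0.9,-0.67,0]]'
python3 - <<'E'
from h import *
s=read_state(); im,W=cloud("wrist"); np.savez("w2",im=im,W=W); cv2.imwrite("pics/w2.png",cv2.resize(im,(768,576)))
print(s["tcp_pos"],s["joint_velocities"].round(2) if hasattr(s["joint_velocities"],"round") else "")
h=cv2.cvtColor(im,cv2.COLOR_BGR2HSV); H,S,V=[h[...,i].astype(int) for i in range(3)]; z=W[...,2]
near=np.hypot(W[...,0]-.4858,W[...,1]-.079)
m=(S>150)&(H>8)&(H<22)&(near<.08); p=W[m]; om=p.mean(0); print("orange",len(p),om)
m=(S<60)&(V<140)&(V>60)&(abs(z-.0935)<.005)&(near>.04)&(near<.07); p=W[m]
(x,y),r=cv2.minEnclosingCircle(p[:,:2].astype(np.float32)); print("bezel",x,y,r, np.percentile(p,1,0),np.percentile(p,99,0))
m=(z>.117)&(z<.135)&(near<.075)&(W[...,1]>.03); p=W[m]
m2=m&(V>150); q=W[m2]; print("white",len(q)); f=cv2.fitLine(q[:,:2].astype(np.float32),cv2.DIST_HUBER,0,.001,.001).ravel(); print(f, np.degrees(np.arctan2(f[1],f[0])))
d=q[:,:2]-q[:,:2].mean(0); t=d@f[:2]; print("ends",q[t.argmin()],q[t.argmax()])
gm=(S>120)&(H>45)&(H<80)&(z>.104)&(z<.12); print("green",W[gm].mean(0))
lid=(z>.13)&(W[...,0]>.58)&(W[...,0]<.7)&(abs(W[...,1]-.03)<.1); print("lid z",np.nanpercentile(W[lid][:,2],[5,50,95]))
E
```

```text
clock: 3.25
tcp_pos: [0.4769, -0.0001, 0.2512]
tcp_rot: [[0.0, 1.0, 0.002], [1.0, -0.0, -0.0], [-0.0, 0.002, -1.0]]
contact_force: [0.6, -0.0, -0.2]
gripper_width: 0.0002
[ 4.76937863e-01 -8.09426694e-05  2.51200985e-01] [ 0.25  1.45 -1.05 -0.01  0.09 -0.03]
orange 228 [0.54191522 0.08586608 0.09481334]
bezel 0.4891294836997986 0.07992346584796906 0.06688295304775238 [0.42515486 0.01708597 0.09086975] [0.54733471 0.13944769 0.09522094]
white 303
[ 0.7124508  -0.7017221   0.46713483  0.09742927] -44.56533
ends [0.4505446  0.11428414 0.12394253] [0.48554791 0.08130761 0.12383832]
green [ 0.46798187 -0.04118365  0.11121358]
lid z [0.15298136 0.15426033 0.15554782]
```

View pics/w2.png

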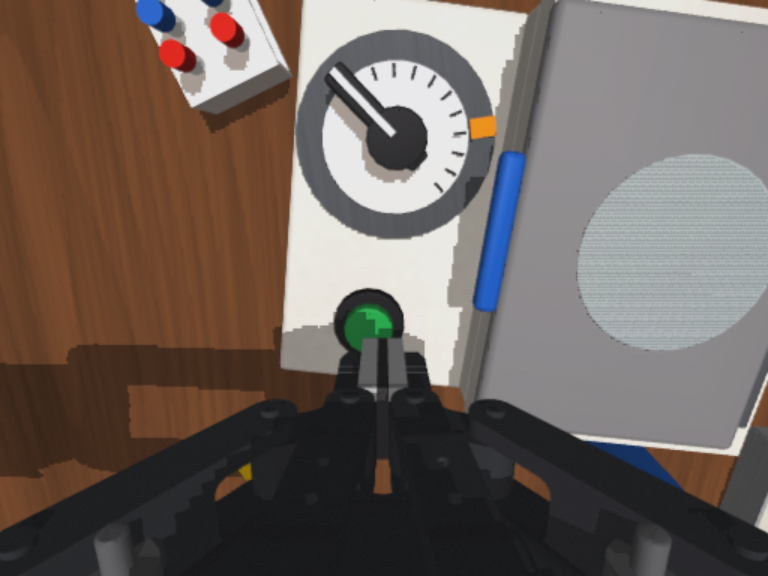

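The wrist view now shows the lid flat, measured at 0.154 m. The pointer runs from the hub at (397,137) to (335,75), the orange mark is at (483,127), and the button is at (368,322). Next I'll put the shut fingers behind the arm.

```bash
python3 -m handwheel '[[0,0.27,-0.13,0,0],[0,0.54,-0.26,0,0],[0,0.54,-0.26,0.15,0],[0,0.54,-0.26,0.35,0],[0,0.54,-0.26,0.55,0],[0,0.54,-0.26,0.75,0],[0,0.54,-0.26,0.9,0],[0,0.54,-0.26,0.97,0],[0,0.54,-0.26,0.97,0],[0,0.54,-0.26,0.97,0]]'
```

```text
clock: 4.3
tcp_pos: [0.4375, 0.0811, 0.1055]
tcp_rot: [[-0.0, 1.0, 0.0], [1.0, 0.0, 0.0], [0.0, 0.0, -1.0]]
contact_force: [-0.3, -0.3, -0.4]
gripper_width: -0.0002
```

```bash
python3 -m handwheel '[[0,0.08,0.045,0,0],[0,0.157,0.093,0,0],[0,0.195,0.138,0,0],[0,0.227,0.183,0,0],[0,0.25,0.22,0,0],[0,0.267,0.256,0,0],[0,0.277,0.304,0,0],[0,0.279,0.352,0,0],[0,0.265,0.405,0,0],[0,0.244,0.455,0,0],[0,0.215,0.49,0,0],[0,0.187,0.522,0,0]]'
cat > dial.py <<'E'
from h import *
import sys
s=read_state(); im,W=cloud("wrist"); cv2.imwrite(sys.argv[1],cv2.resize(im,(768,576)))
h=cv2.cvtColor(im,cv2.COLOR_BGR2HSV); S,V=h[...,1].astype(int),h[...,2].astype(int); z=W[...,2]; A=np.array([.4862,.0785])
near=np.hypot(*(W[...,:2]-A).transpose(2,0,1))
q=W[(z>.1195)&(z<.129)&(near<.055)&(V>150)&(S<60)]
print(s["tcp_pos"],s["contact_force"],len(q))
if len(q)>10:
    f=cv2.fitLine(q[:,:2].astype(np.float32),cv2.DIST_HUBER,0,.001,.001).ravel(); print(f)
    i=np.argmax(np.linalg.norm(q[:,:2]-A,axis=1)); print("far",q[i]); dd=q[:,:2].mean(0)-A; print("deg",np.degrees(np.arctan2(f[1],f[0])),"via mean",np.degrees(np.arctan2(dd[1],dd[0])))
E
python3 dial.py pics/d1.png
```

```text
clock: 5.5
tcp_pos: [0.5155, 0.1087, 0.1053]
tcp_rot: [[0.0, 1.0, 0.0], [1.0, -0.0, 0.0], [0.0, 0.0, -1.0]]
contact_force: [-2.0, 1.0, 0.2]
gripper_width: -0.0003
[0.51548081 0.10865908 0.1052904 ] [-2.03791301  1.01895187  0.21725757] 0
```

View pics/d1.png

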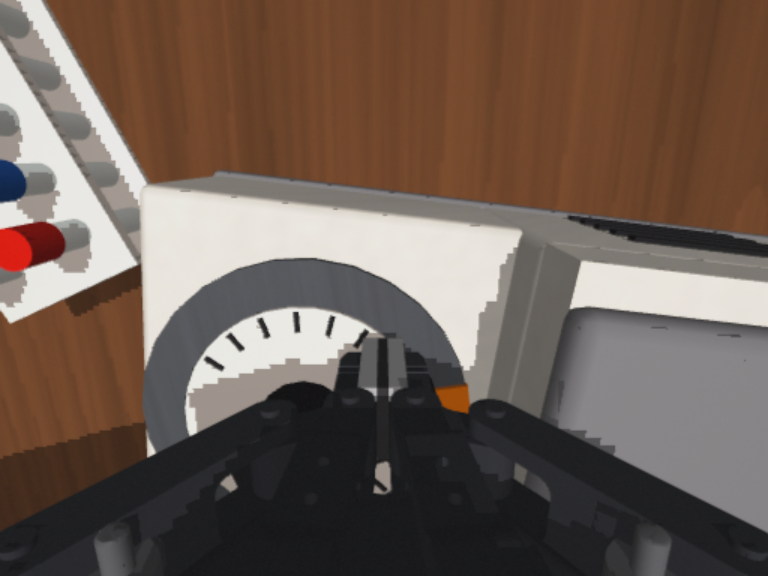

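The shut fingers hide the pointer in this view, with the orange mark at (452,399) just to their right. I'll lift clear and measure.

```bash
python3 -m handwheel '[[0,0.05,-0.04,0,0],[0,0.05,-0.04,-0.2,0],[0,0.05,-0.04,-0.5,0],[0,-0.2,-0.1,-0.8,0],[0,-0.5,-0.26,-0.97,0],[0,-0.72,-0.26,-0.97,0],[0,-0.72,-0.26,-0.97,0],[0,-0.72,-0.26,-0.97,0]]'; python3 dial.py pics/d2.png
```

```text
clock: 6.35
tcp_pos: [0.4757, 0.0007, 0.2512]
tcp_rot: [[0.003, 1.0, 0.001], [1.0, -0.003, 0.0], [0.0, 0.001, -1.0]]
contact_force: [0.2, 0.2, -0.2]
gripper_width: 0.0002
[0.47570838 0.0006625  0.25122147] [ 0.18018055  0.18322929 -0.20292815] 295
[0.9605665  0.2780503  0.5120065  0.08559503]
far [0.53483573 0.09386028 0.12557435]
deg 16.143873 via mean 15.372615950841896
```

```bash
python3 -m handwheel '[[0,0.3,0.1,0,0],[0,0.6,0.195,0,0],[0,0.777,0.195,0.1,0],[0,0.777,0.195,0.4,0],[0,0.777,0.195,0.7,0],[0,0.777,0.195,0.9,0],[0,0.777,0.195,0.97,0],[0,0.777,0.195,0.97,0],[0,0.735,0.25,0.97,0],[0,0.71,0.27,0.97,0],[0,0.69,0.28,0.97,0],[0,0.677,0.29,0.97,0]]'; python3 -m handwheel '[[0,0,0,0,0],[0,0.07,0,0,0],[0,0.1,-0.04,-0.2,0],[0,0.1,-0.1,-0.5,0],[0,-0.1,-0.15,-0.8,0],[0,-0.4,-0.25,-0.97,0],[0,-0.68,-0.29,-0.97,0],[0,-0.68,-0.29,-0.97,0],[0,-0.68,-0.29,-0.97,0]]'; python3 dial.py pics/d3.png
```

```text
clock: 7.6
tcp_pos: [0.5207, 0.1023, 0.1065]
tcp_rot: [[0.001, 1.0, 0.003], [1.0, -0.001, 0.001], [0.001, 0.003, -1.0]]
contact_force: [0.6, 1.9, 1.8]
gripper_width: 0.0
clock: 8.5
tcp_pos: [0.4754, 0.0003, 0.2509]
tcp_rot: [[0.003, 1.0, 0.0], [1.0, -0.003, 0.0], [0.0, 0.0, -1.0]]
contact_force: [-0.6, -0.3, -0.6]
gripper_width: 0.0001
[4.75415632e-01 3.09087671e-04 2.50891670e-01] [-0.6168772 -0.3408034 -0.5886321] 284
[0.9939206  0.11009894 0.5145983  0.08172805]
far [0.5369122  0.08320226 0.12426514]
deg 6.3210187 via mean 6.885090826581802
```

The dial is within about 1° (0.8 mm) of the mark. Now I'll press start.

```bash
python3 -m handwheel '[[0,-0.29,-0.05,0.3,0],[0,-0.29,-0.05,0.6,0],[0,-0.29,-0.05,0.8,0],[0,-0.29,-0.05,0.9,0],[0,-0.29,-0.05,0.96,0],[0,-0.29,-0.05,0.985,0],[0,-0.29,-0.05,0.99,0],[0,-0.29,-0.05,0.99,0],[0,-0.29,-0.05,0.99,0]]'
```

```text
clock: 9.45
tcp_pos: [0.4663, -0.0408, 0.1053]
tcp_rot: [[-0.002, 1.0, -0.003], [1.0, 0.002, 0.001], [0.001, -0.003, -1.0]]
contact_force: [-15.7, 3.5, 45.8]
gripper_width: 0.0002
```

```bash
python3 -m handwheel '[[0,0,0,-0.2,0],[0,0,0,-0.5,0],[0,0,0,-0.8,0],[0,0,0,-1,0],[0,0,0,-1,0]]'; python3 - <<'E'
from h import *
for n in("scene","side"):
    d=np.load(n+".npz"); im,W=d["im"],d["W"]; h=cv2.cvtColor(im,cv2.COLOR_BGR2HSV); H,S,V=[h[...,i].astype(int) for i in range(3)]; z=W[...,2]
    m=(S>130)&((H<5)|(H>174))&(z>.074)&(z<.088)&(np.hypot(W[...,0]-.58,W[...,1]-.374)<.08)
    print(n,cv2.minAreaRect((W[m][:,:2]*1000).astype(np.float32)),np.percentile(W[m][:,2],95))
    m=(z>.135)&(z<.158)&(S<90)&(W[...,1]<-.19)&(W[...,1]>-.45)&(abs(W[...,0]-.575)<.03)
    p=W[m]; f=cv2.fitLine(p[:,:2].astype(np.float32),cv2.DIST_HUBER,0,.001,.001).ravel(); print(f,p.min(0),p.max(0)); print(cv2.minAreaRect((p[:,:2]*1000).astype(np.float32)),np.percentile(p[:,2],97))
E
```

```text
clock: 9.95
tcp_pos: [0.472, -0.0422, 0.2572]
tcp_rot: [[-0.002, 1.0, 0.01], [1.0, 0.002, -0.002], [-0.002, 0.01, -1.0]]
contact_force: [0.0, 0.1, 0.0]
gripper_width: 0.0002
scene ((579.17822265625, 374.4765930175781), (39.12612533569336, 99.41791534423828), 12.69472599029541) 0.08407188299594877
[ 0.02879849 -0.9995852   0.57672817 -0.31258845] [ 0.56062619 -0.43542899  0.13631135] [ 0.58650942 -0.19907366  0.15329896]
((573.448974609375, -317.32916259765625), (21.725847244262695, 236.48590087890625), 1.0857715606689453) 0.1514940895909216
side ((576.899169921875, 371.1365051269531), (39.97629165649414, 99.73261260986328), 12.159431457519531) 0.0826801143847792
[ 0.02702594 -0.99963474  0.5724766  -0.36084613] [ 0.56243482 -0.44290529  0.13588019] [ 0.58641734 -0.20470322  0.15256777]
((574.3491821289062, -323.7575378417969), (20.56618881225586, 238.274169921875), 0.9448570013046265) 0.15055152697095472
```

```bash
python3 -m handwheel '[[1,0.3,0.1,0,0],[1,0.6,0.2,0,0],[1,0.9,0.3,0,0],[1,1,0.36,0,0]]' 40; python3 -m handwheel '[[1,0.3,0.1,0,0],[1,0.6,0.2,0,0],[1,0.9,0.3,0,0],[1,1,0.36,0,0]]';  python3 -m handwheel '[[1,0.2,0,0,0],[1,0.36,0,0,0],[1,0.36,0,0,0],[1,0.36,0,0,0],[1,0.36,0,0,0]]'; python3 - <<'E'
from h import *
s=read_state(); im,W=cloud("wrist"); cv2.imwrite("pics/s1.png",cv2.resize(im,(768,576)))
h=cv2.cvtColor(im,cv2.COLOR_BGR2HSV); H,S,V=[h[...,i].astype(int) for i in range(3)]; z=W[...,2]
m=(S>130)&((H<5)|(H>174))&(z>.076)&(z<.088)&(np.hypot(W[...,0]-.58,W[...,1]-.374)<.08)
print(s["tcp_pos"],m.sum(),cv2.minAreaRect((W[m][:,:2]*1000).astype(np.float32)),np.median(W[m][:,2]))
E
```

```text
clock: 10.35
tcp_pos: [0.5225, 0.1119, 0.2515]
tcp_rot: [[-0.004, 1.0, -0.001], [1.0, 0.004, 0.002], [0.002, -0.001, -1.0]]
contact_force: [-0.0, -0.8, 0.1]
gripper_width: 0.058
clock: 10.75
tcp_pos: [0.5764, 0.2618, 0.2511]
tcp_rot: [[-0.004, 1.0, -0.001], [1.0, 0.004, 0.001], [0.001, -0.001, -1.0]]
contact_force: [-0.3, -0.6, 0.1]
gripper_width: 0.0852
clock: 11.25
tcp_pos: [0.5759, 0.3103, 0.2517]
tcp_rot: [[-0.0, 1.0, -0.001], [1.0, 0.0, -0.001], [-0.001, -0.001, -1.0]]
contact_force: [0.3, 0.9, 0.5]
gripper_width: 0.0856
[0.57592379 0.31033518 0.25171799] 3721 ((578.4403076171875, 372.5504150390625), (37.87416076660156, 99.94722747802734), 12.954426765441895) 0.07983247532115786
```

View pics/s1.png

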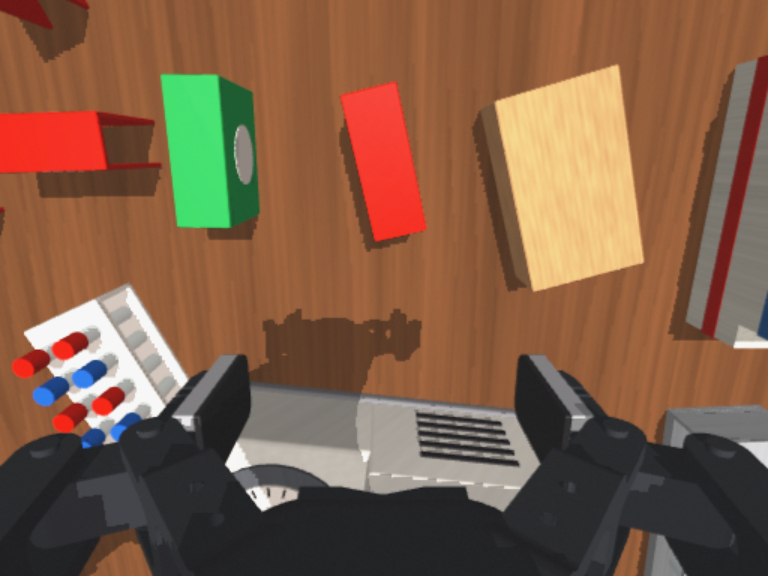

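The picture shows the red sign top at (383,163), green at (215,150) and the kit at (560,180). There is enough clearance with the fingers opened to about 64 mm.

```bash
python3 -m handwheel '[[0.75,0.2,0.013,0,-0.036],[0.75,0.415,0.013,0.1,-0.072],[0.75,0.415,0.013,0.35,-0.072],[0.75,0.415,0.013,0.55,-0.072],[0.75,0.415,0.013,0.55,-0.072]]' 40; python3 -m handwheel '[[0.75,0,0,0.25,0],[0.75,0,0,0.5,0],[0.75,0,0,0.7,0],[0.75,0,0,0.827,0],[0.75,0,0,0.827,0],[0,0,0,0.827,0],[0,0,0,0.827,0],[0,0,0,0.827,0],[0,0,0,0.827,0],[0,0,0,0.827,0],[0,0,0,0.827,0]]' 40
```

```text
clock: 11.8
tcp_pos: [0.5751, 0.3709, 0.165]
tcp_rot: [[-0.224, 0.975, -0.008], [0.975, 0.224, -0.005], [-0.003, -0.009, -1.0]]
contact_force: [-0.9, -0.2, 0.1]
gripper_width: 0.0641
clock: 12.9
tcp_pos: [0.5798, 0.3738, 0.0482]
tcp_rot: [[-0.224, 0.975, 0.004], [0.975, 0.224, 0.001], [0.001, 0.004, -1.0]]
contact_force: [-0.6, -2.0, 7.3]
gripper_width: 0.0374
```

```bash
python3 -m handwheel '[[0,0,0,-0.1,0],[0,0,0,-0.3,0],[0,0,0,-0.6,0],[0,0,0,-1,0]]'; python3 -m handwheel '[[0,0,0,-0.2,0.03],[0,0,0,-0.4,0.063],[0,0,0,-0.4,0.063]]';  python3 -m handwheel '[[0,-0.15,0,0,0],[0,-0.4,0,0,0],[0,-0.7,-0.02,0,0],[0,-1,-0.04,0,0]]'; python3 -m handwheel '[[0,-0.3,0,0,0],[0,-0.6,-0.02,0,0],[0,-1,-0.04,0,0]]'
```

```text
clock: 13.3
tcp_pos: [0.577, 0.3729, 0.187]
tcp_rot: [[-0.224, 0.975, -0.002], [0.975, 0.224, -0.001], [-0.0, -0.003, -1.0]]
contact_force: [1.7, 0.6, -2.1]
gripper_width: 0.0376
clock: 13.6
tcp_pos: [0.5808, 0.3749, 0.2527]
tcp_rot: [[-0.027, 1.0, 0.009], [1.0, 0.027, 0.005], [0.005, 0.009, -1.0]]
contact_force: [1.2, 0.0, -0.9]
gripper_width: 0.0376
clock: 14.0
tcp_pos: [0.5753, 0.2219, 0.2448]
tcp_rot: [[-0.032, 1.0, -0.002], [1.0, 0.032, -0.0], [-0.0, -0.002, -1.0]]
contact_force: [0.4, -0.5, -1.7]
gripper_width: 0.0375
clock: 14.3
tcp_pos: [0.5738, 0.082, 0.245]
tcp_rot: [[-0.031, 1.0, -0.001], [1.0, 0.031, 0.0], [0.0, -0.001, -1.0]]
contact_force: [1.0, 0.2, -1.5]
gripper_width: 0.0372
```

```bash
python3 -m handwheel '[[0,-0.3,0,0,0],[0,-0.6,-0.02,0,0],[0,-1,-0.04,0,0]]'; python3 -m handwheel '[[0,-0.3,0,0,0],[0,-0.6,-0.02,0,0],[0,-1,-0.04,0,0]]'; python3 -m handwheel '[[0,-0.3,0,0,0],[0,-0.5,0,0,0],[0,-0.63,0,0,0],[0,-0.63,0,0,0],[0,-0.63,0,0,0],[0,-0.63,0,0,0]]'
python3 - <<'E'
from h import *
s=read_state(); im,W=cloud("wrist"); cv2.imwrite("pics/r1.png",cv2.resize(im,(768,576))); np.savez("r1",im=im,W=W)
h=cv2.cvtColor(im,cv2.COLOR_BGR2HSV); S=h[...,1].astype(int); z=W[...,2]
m=(z>.141)&(z<.152)&(S<90)&(abs(W[...,0]-.575)<.03)&(W[...,1]>-.4)&(W[...,1]<-.2)
p=W[m]; print(s["tcp_pos"],len(p),p.min(0),p.max(0))
f=cv2.fitLine(p[:,:2].astype(np.float32),cv2.DIST_HUBER,0,.001,.001).ravel(); print(f); print(cv2.minAreaRect((p[:,:2]*1000).astype(np.float32)))
E
```

```text
clock: 14.6
tcp_pos: [0.5722, -0.058, 0.2451]
tcp_rot: [[-0.031, 1.0, -0.001], [1.0, 0.031, 0.001], [0.001, -0.001, -1.0]]
contact_force: [1.8, 1.1, -2.3]
gripper_width: 0.0377
clock: 14.9
tcp_pos: [0.5708, -0.1978, 0.245]
tcp_rot: [[-0.031, 1.0, -0.001], [1.0, 0.031, 0.001], [0.001, -0.001, -1.0]]
contact_force: [0.1, 0.0, -0.9]
gripper_width: 0.0375
clock: 15.5
tcp_pos: [0.5743, -0.2895, 0.2454]
tcp_rot: [[-0.03, 1.0, -0.001], [1.0, 0.03, 0.001], [0.001, -0.001, -1.0]]
contact_force: [0.1, -0.5, -1.1]
gripper_width: 0.0375
[ 0.57433417 -0.28951805  0.2454307 ] 1345 [ 0.56385596 -0.26128814  0.14103942] [ 0.58126416 -0.20463932  0.14967049]
[ 0.01997548 -0.99980044  0.57247376 -0.23339567]
((572.914794921875, -232.9276123046875), (17.37418556213379, 56.56156539916992), 1.031751275062561)
```

View pics/r1.png

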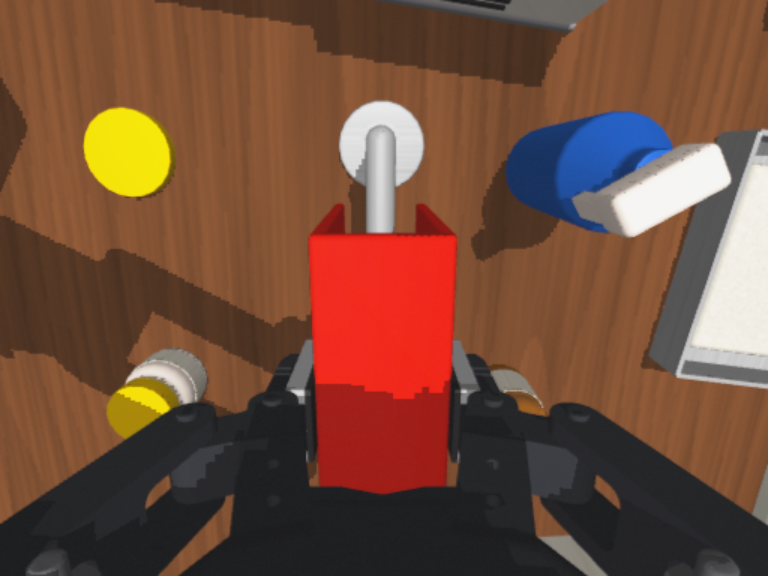

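The picture shows the bar from (380,135) to (380,230), centred between the sign's legs. Now I'll lower the sign over the rail.

```bash
python3 -m handwheel '[[0,-0.17,0,0,0],[0,-0.17,0,0.2,0],[0,-0.17,0,0.4,0],[0,-0.17,0,0.55,0],[0,-0.17,0,0.65,0],[0,-0.17,0,0.73,0],[0,-0.17,0,0.79,0],[0,-0.17,0,0.81,0],[0,-0.17,0,0.82,0],[0,-0.17,0,0.82,0]]'
```

```text
clock: 16.55
tcp_pos: [0.5757, -0.3171, 0.1234]
tcp_rot: [[-0.028, 1.0, 0.001], [1.0, 0.028, -0.001], [-0.001, 0.001, -1.0]]
contact_force: [-1.0, 0.8, -1.9]
gripper_width: 0.0371
```

```bash
python3 -m handwheel '[[0,0,0,0.01,0],[0,0,0,0.015,0],[0,0,0,0.015,0],[0,0,0,0.015,0]]'
```

```text
clock: 16.95
tcp_pos: [0.5755, -0.3171, 0.121]
tcp_rot: [[-0.028, 1.0, 0.001], [1.0, 0.028, -0.001], [-0.001, 0.001, -1.0]]
contact_force: [-0.4, 0.7, 1.6]
gripper_width: 0.0372
```

Force has turned positive, so the bridge is on the bar. I'll open gently, go up and check.

```bash
python3 -m handwheel '[[0.5,0,0,0,0],[0.6,0,0,0,0],[0.8,0,0,0,0],[0.8,0,0,0,0],[0.8,0,0,0,0],[0.8,0,0,-0.15,0],[0.8,0,0,-0.35,0],[0.8,0,0,-0.6,0],[0.8,0,0,-0.9,0],[0.8,-0.1,0,-1,0],[0.8,-0.5,0,-1,0],[0.8,-0.5,0,-1,0]]'
python3 -m handwheel '[[0.8,-0.1,0,-0.1,0],[0.8,-0.1,0,-0.1,0],[0.8,-0.1,0,-0.1,0]]'
python3 - <<'E'
from h import *
def rect(W,im,dz):
    h=cv2.cvtColor(im,cv2.COLOR_BGR2HSV); H,S,V=[h[...,i].astype(int) for i in range(3)]; z=W[...,2]
    m=(S>120)&((H<6)|(H>172))&(z>.14)&(z<.17)&(abs(W[...,0]-.575)<.06)&(abs(W[...,1]+.32)<.1)
    p=W[m]; print(m.sum(),cv2.minAreaRect((p[:,:2]*1000).astype(np.float32)),np.percentile(p[:,2],[5,50,95]))
    A=np.c_[p[:,:2],np.ones(len(p))]; t=p[:,2]>.148; print("tilt",np.linalg.lstsq(A[t],p[t,2],rcond=None)[0])
im,W=cloud("wrist"); cv2.imwrite("pics/f1.png",cv2.resize(im,(768,576))); rect(W,im,0)
im2,W2=cloud("side"); cv2.imwrite("pics/f2.png",cv2.resize(im2,(768,576))); rect(W2,im2,0)
a=np.load("side.npz"); z0,z1=a["W"],W2
h=cv2.cvtColor(im2,cv2.COLOR_BGR2HSV); H,S=h[...,0].astype(int),h[...,1].astype(int)
near=np.hypot(W2[...,0]-.4862,W2[...,1]-.0785)
q=W2[(W2[...,2]>.118)&(W2[...,2]<.13)&(near<.055)&(h[...,2]>140)&(S<70)]; d=q[:,:2].mean(0)-[.4862,.0785] if len(q) else 0; print("dial",len(q),np.degrees(np.arctan2(d[1],d[0])) if len(q) else "")
l=(W2[...,2]>.13)&(W2[...,2]<.3)&(abs(W2[...,0]-.64)<.06)&(abs(W2[...,1]-.03)<.09); print("lid",np.percentile(W2[l][:,2],[2,50,98]))
s=read_state();print(s["clock"],s["contact_force"])
E
```

```text
clock: 18.15
tcp_pos: [0.5776, -0.3965, 0.2716]
tcp_rot: [[-0.026, 1.0, 0.002], [1.0, 0.026, -0.004], [-0.005, 0.002, -1.0]]
contact_force: [-1.0, -0.2, -0.9]
gripper_width: 0.0685
clock: 18.45
tcp_pos: [0.5777, -0.4064, 0.2851]
tcp_rot: [[-0.028, 1.0, -0.0], [1.0, 0.028, 0.001], [0.001, -0.0, -1.0]]
contact_force: [0.4, -0.0, -0.7]
gripper_width: 0.0686
5279 ((576.9765625, -317.63275146484375), (37.90697479248047, 99.64382934570312), 1.540542483329773) [0.15098206 0.15267227 0.15430071]
tilt [-0.06501132 -0.00168387  0.1896337 ]
362 ((574.3970336914062, -318.45513916015625), (39.14546203613281, 100.58246612548828), 2.3775436878204346) [0.14351777 0.15207341 0.15532024]
tilt [-0.05111241 -0.0048766   0.18004131]
dial 15 10.346207624140243
lid [0.14958142 0.15363161 0.15806072]
18.55 [-0.06438822 -0.37476474  0.93427526]
```

View pics/f2.png

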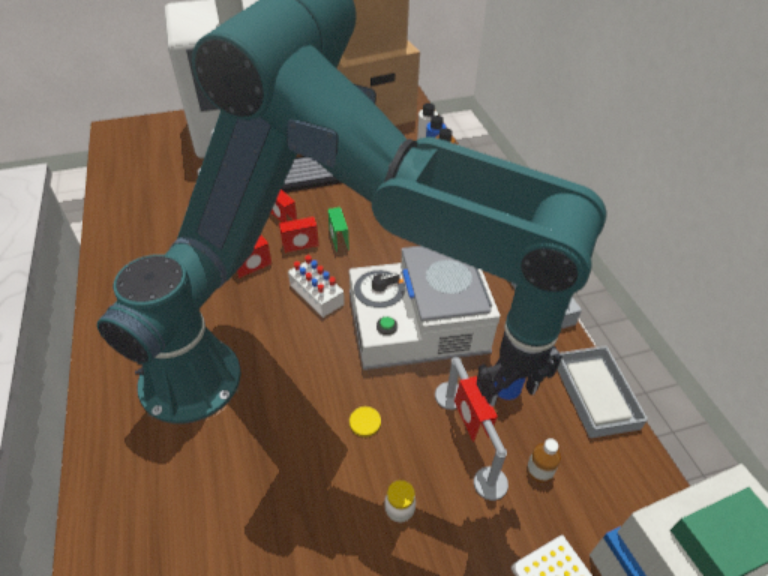

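The side picture shows the red sign astride the rail at (475,408), the lid shut at (445,280), the pointer at the mark at (395,280), and the green sign and bottles in place. I'll wait for the sign to settle, check once more and hand in.

```bash
python3 -m handwheel '[[0.8,0,0,0,0],[0.8,0,0,0,0],[0.8,0,0,0,0],[0.8,0,0,0,0],[0.8,0,0,0,0],[0.8,0,0,0,0]]' | head -1
python3 - <<'E'
from h import *
im,W=cloud("wrist"); h=cv2.cvtColor(im,cv2.COLOR_BGR2HSV); H,S=h[...,0].astype(int),h[...,1].astype(int); z=W[...,2]
m=(S>120)&((H<6)|(H>172))&(z>.148)&(z<.17)&(abs(W[...,0]-.575)<.06)&(abs(W[...,1]+.32)<.1); p=W[m]
print(cv2.minAreaRect((p[:,:2]*1000).astype(np.float32)),np.linalg.lstsq(np.c_[p[:,:2],np.ones(len(p))],p[:,2],rcond=None)[0])
print(finish_job())
E
```

```text
clock: 19.15
((576.937744140625, -317.31475830078125), (37.92162322998047, 99.43984985351562), 1.5832579135894775) [-0.06379756 -0.00161328  0.18892649]
the job is handed in; nothing more can be done
None
```

The whole job was done in order and handed in at about 19 s of the 72 s allowed; handing in reports no verdict.

- **Lid:** I pressed it shut. Its upper face measured 0.154 m above the bench, which is the shut height.
- **Dial:** I pushed the arm round to about 6.6° against the mark's 7.5°, roughly 0.8 mm at the tip. A rough last reading from the side camera (15 pixels) gave 10.3°, about 2.5 mm off. The two readings disagree, but both are inside the 6 mm limit.
- **Start button:** I pressed it until it bottomed out, at 46 N of fingertip force. I did not separately confirm that the centrifuge was running.
- **Red sign:** I hung the farthest red sign on the rail and let go. It sits about 2 mm across and at most a few millimetres along from the bar's middle, leaning about 0.06 rad. It was unchanged between two looks about 0.7 s apart.

In the final side picture the green sign, bottles, jar, cap and tube rack looked undisturbed. The kit box was out of view there, so I did not recheck it, and I did not measure any of their positions again. The gripper was clear of everything.

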